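Close the gear case: fit the sound cover over its guide pins

TASK

Two gear-case covers lie in the low plywood rack, one sound and one with a corner broken off. Draw the sound cover out until it lies flat on the open bench right clear of the rack and let go of it there; then take hold of it afresh and lower it, level and gently, over the two guide pins of the open gear case until it is fully home on the case, either way round, and let go. Leave the broken cover and the other things on the bench where they are.

Things in the scene. Friction and masses are not known exactly. Their poses are not given: they have to be found in the camera images.
- cover_mid (a point): the sound cover: bare aluminium plate 130 x 80 mm, 10 mm thick, loose, about 0.3 kg, lying flat on the bench in the rack. This point is at its centre, 17 mm above its underside, inside the lifting rib (44 mm long in x, 14 mm wide in y, 10 to 34 mm above the underside; under the rack's roof at first). x runs along the 130 mm length, away from the lug, z up
- cover_lug (a point): centre of the sound cover's lug, 84 mm from the cover's centre in -x, 8 mm above the underside: a solid tongue 30 mm wide (y), 38 mm long (x) and 16 mm tall on the plate's end, axes as cover_mid. At first the lug and about 30 mm of plate stick out of the rack's mouth
- cover_hole (a point): centre of the sound cover's pin hole next to the lug, half-way through the plate (5 mm above the underside), at x = -50 mm, y = 0 from the cover's centre; the other hole is at x = +50 mm. Both are 12 mm in diameter and go right through
- broken_cover_mid (a point): the broken cover, same size, rib and axes, same point as cover_mid, lying in the other bay of the rack: the front corner, with half of the front pin hole, and most of the lug's width are missing. To be left alone
- case_seat (a point): fixed grey gear case, open on top, a gear inside: centre of its flat top face (130 x 80 mm, x along the 130 mm, z up), 52 mm above the bench. A base flange and a shaft stub (+y side, 24 mm long) stick out lower down. With the cover home, its underside lies on this face, the lug overhangs one end, and cover_mid is 17 mm above this point
- case_pin (a point): tip of one of the case's two fixed steel guide pins, at x = +50 mm, y = 0 from case_seat; the other is at x = -50 mm. Pins are 10 mm in diameter and rise 22 mm above the case's top face, the top 6 mm tapering to 4 mm
- rack: fixed low plywood rack on the bench: a flat roof (46 to 56 mm above the bench) on three upright boards, two bays 98 mm wide at y = +54 and -54 mm, either may hold the sound cover. Origin on the bench, mid-mouth (open front edge); x points into the rack, 115 mm deep, 226 mm wide. A bolt tray and a tin stand on the roof's rear half, up to 35 mm above it
- oil_bottle: bystander: black bottle, 60 mm diameter, 150 mm tall, origin at the centre of its underside
- wrench: bystander: steel wrench 180 mm long lying along its x axis

How it is judged:
On the way, in this order (a step that is already met when the one before it is completed fails the run):
1. the sound cover lies flat on the bench, out of the rack, released and still (x of cover_mid in the frame of rack below -0.05 m and height (world z) of cover_mid below 0.022 m and angle between cover_mid's own z axis and vertical below 0.05 rad and contact force between the fingers and cover below 0.1 N and linear speed of cover below 0.01 m/s), for 0.2 s.
2. the cover goes level and without a drop down both guide pins (horizontal distance between cover_mid and case_seat below 0.004 m and angle between the x axis of cover_mid and the x axis of case_seat, either way round below 0.06 rad and z of cover_mid in the frame of case_seat between 0.019 and 0.039 m and angle between cover_mid's own z axis and vertical below 0.08 rad), for 0.15 s.
At the end, for the whole second after the job is handed in: The sound cover rests, released and still, rib up over both guide pins, its underside within 2 mm of the case's top face, level within 0.03 rad, within 3 mm and 0.04 rad of in line with the case (either way round) (horizontal distance between cover_mid and case_seat below 0.003 m and angle between the x axis of cover_mid and the x axis of case_seat, either way round below 0.04 rad and z of cover_mid in the frame of case_seat below 0.019 m and angle between cover_mid's own z axis and vertical below 0.03 rad and contact force between the fingers and cover below 0.1 N and linear speed of cover below 0.01 m/s); the robot touches nothing.
It fails at once if the cover tilts by more than 0.15 rad while on the pins (horizontal distance between cover_mid and case_seat below 0.03 m and z of cover_mid in the frame of case_seat below 0.045 m and angle between cover_mid's own z axis and vertical above 0.15 rad).
It fails at once if the broken cover is moved by more than 25 mm (distance of broken_cover_mid from where it was at the start of the episode above 0.025 m).
It fails at once if the bottle or the wrench is moved by more than 25 mm (distance of any of oil_bottle, wrench from where it was at the start of the episode above 0.025 m).
It also fails if it takes over 56 s, if anything falls off the work surface, if the arm or the gripper's body presses on something with over 40 N, if the wrist force passes 120 N, or if a joint passes its speed limit or range.

ROBOT

A 6-joint arm with a two-finger parallel gripper is mounted at the origin on the work surface. World frame = base frame: x ahead of the robot, y to its left, z up, the work surface at z = 0. Lengths are in m, angles in rad, forces in N, time in s.
With the tool pointing down it reaches from about 0.275 to 0.875 m from the base axis. Payload 12.5 kg.
Tool frame: the origin (TCP) lies at the very end of the fingers, on their centre line; the grasp point (between the pads) lies 19 mm behind it; z points along the fingers, y is the direction in which the jaws open and shut (so a half turn about z gives the same grasp; the last joint's range is limited). The gripper opens to 85 mm and grips with 20 to 120 N. Pads are 22 mm wide; open, the fingers measure 114 mm over their backs; the gripper's body (76 mm by 85 mm) begins 54 mm behind the grasp point. The pads swing forward as they close: fully open they stand 13 mm farther back than shut.
Start: joints at [1.162, 0.351, 1.652, -0, 1.139, -0.085], TCP at [0.175, 0.521, 0.231] pointing down, gripper open.
Joint ranges: [-2.75, 2.75], [-0.79, 2.1], [0.01, 2.65], [-1.57, 4.71], [0.07, 3.14], [-2.87, 2.87]. Speed limits (rad/s): [2.22, 2.22, 2.79, 3.14, 3.14, 3.14].

INTERFACE

Orientations are given as a unit quaternion [x, y, z, w].
In Python, from station import read_state, vision, order gives the robot as it stands.
- The arm moves only by the tool apply_moves, never from a script. Its argument "plan" is a list that holds one entry, the list of rows, each a list of 7 numbers: the turn, a rotation vector about the tool's x, y, z in rad, then the shift along the tool's x, y, z in m, then the finger opening in m, from 0 to 0.0854. A call has 1 to 12 rows; each row shifts and turns the commanded pose from where the row before left it, along the tool's axes as they then stand; what a row does not reach is not made up. A row lasts 1/12 s, in which the tool goes at most 41.7 mm and 7.16 degrees, less where a joint would pass 70% of its speed; a pose out of reach is approached as far as the arm can. A call is refused whole if a number of a shift passes 0.0417 or a number of a turn 0.125, either way. A call with a gripper value outside its range is refused whole. The fingers move at their own pace and stop on an object; "grip_force" is the grip in N (left out, the last holds). Time passes only in rows, so rows that do not move let the fingers close. It gives the time, the measured TCP pose, the force and the opening at its end, in the units of the state.
- read_state(): the state, without advancing time (a new reading comes with each control period).
- vision.get_image(name): name is "scene" or "side" or "wrist"; returns a dict with "color" (400x640x3 uint8, red, green, blue), "fx", "fy", "cx", "cy" (pixels), "k1" (the pictures are not rectified: a ray, as slopes to the right and down, at radius r is drawn at 1 + k1 r^2 times it, then the intrinsics apply), "world_from_camera" (4x4, takes a point from camera to world coordinates); the wrist camera has in their place "hand_eye" (4x4, takes a point from camera to tool coordinates, whose origin is the TCP and whose axes are the flange's). Camera axes: x right, y down, z forward; pixel columns grow to the right and rows downward; lengths in m; the calibration is good to about 2 mm. A picture is of the moment at which its call begins: read the wrist's pose just before it. There is no depth.
- order.hand_in(): hands the job in, once; it reports no verdict.
The state is a dict: "t": time; "joint_positions": joint angles; "qd": joint speeds; "joint_torque": joint torques, N m; "position": TCP position; "eef_rot": TCP orientation; "ft_force": force on the tool from outside, world axes, zero at the start; "moment": the same for the moment, N m; "width": finger opening in m.
Only numpy, scipy, OpenCV 4.12 (cv2) and the standard library are available. Lean on these libraries where they do the work, as an engineer would, in place of code of your own. Each camera call takes 0.05 s, during which the arm holds its last target. There are 200 camera calls.

## Working session

There is one attempt and no reset: what is moved stays moved. The work goes in short steps, Python scripts to look and compute and a tool call to move; the robot and the scene stay as the last step left them, time stands still between calls to the robot, and variables do not carry over. Pictures are saved under pics/ and viewed, about 8 in all and at most 12, crops included, and the job is handed in when it is done.

Besides the shell and the picture viewer there is one more tool, called as name(argument=value, ...) on one line, values as JSON. apply_moves: Moves the arm, as the interface text tells. Its arguments: {"type":"object","properties":{"plan":{"type":"array","items":{"type":"array","items":{"type":"array","items":{"type":"number"}}}},"grip_force":{"type":"number"}},"required":["plan"]}

```bash
mkdir -p pics; ls
cat > h.py <<'E'
import numpy as np, cv2
from station import read_state, vision, order
from scipy.spatial.transform import Rotation as R
def grab(n,save=None):
    s=read_state(); im=vision.get_image(n)
    if 'hand_eye' in im:
        T=np.eye(4);T[:3,:3]=R.from_quat(s['eef_rot']).as_matrix();T[:3,3]=s['position']
        im['world_from_camera']=T@np.array(im['hand_eye'])
    if save: cv2.imwrite('pics/'+save,im['color'][...,::-1])
    return im
def K(im): return np.array([[im['fx'],0,im['cx']],[0,im['fy'],im['cy']],[0,0,1.]])
def D(im): return np.array([im['k1'],0,0,0,0.])
def plane(im,uv,z):
    uv=np.asarray(uv,float).reshape(-1,1,2)
    r=cv2.undistortPoints(uv,K(im),D(im)).reshape(-1,2)
    T=np.array(im['world_from_camera']); d=np.c_[r,np.ones(len(r))]@T[:3,:3].T
    o=T[:3,3]; return o+d*((z-o[2])/d[:,2])[:,None]
def proj(im,P):
    T=np.linalg.inv(np.array(im['world_from_camera']))
    return cv2.projectPoints(np.asarray(P,float).reshape(-1,1,3),cv2.Rodrigues(T[:3,:3])[0],T[:3,3],K(im),D(im))[0].reshape(-1,2)
E
python3 - <<'E'
from h import *
for n in ['scene','side','wrist']:
    im=grab(n,n+'0.png'); T=im['world_from_camera']; print(n,im['fx'],im['k1'],np.round(T,3).tolist())
    if n=='wrist':print(np.round(im['hand_eye'],3).tolist())
print(read_state())
E
```

```text
pics
scene 403.8518219793505 0.02285989818395752 [[-0.553, 0.686, -0.473, 1.21], [0.833, 0.456, -0.313, 0.395], [0.001, -0.567, -0.824, 1.169], [0.0, 0.0, 0.0, 1.0]]
side 412.18288113456833 0.014627309739078378 [[0.743, -0.414, 0.526, -0.109], [-0.669, -0.484, 0.564, -0.751], [0.021, -0.771, -0.636, 0.899], [0.0, 0.0, 0.0, 1.0]]
wrist 296.80898106676693 -0.0021332714909075355 [[0.318, 0.915, 0.248, 0.113], [0.948, -0.307, -0.083, 0.543], [-0.0, 0.261, -0.965, 0.374], [0.0, 0.0, 0.0, 1.0]]
[[0.0, -0.965, -0.261, 0.065], [1.0, 0.0, 0.001, 0.001], [-0.001, -0.261, 0.965, -0.143], [0.0, 0.0, 0.0, 1.0]]
{'t': 0.15, 'joint_positions': array([ 1.16239859e+00,  3.51113156e-01,  1.65223224e+00,  1.98767799e-05,
        1.13909965e+00, -8.46125513e-02]), 'qd': array([ 2.12055608e-04, -2.47472224e-03, -2.44183834e-03,  9.09096938e-04,
        6.01562308e-04, -2.31037170e-05]), 'joint_torque': array([ 5.78912077e-04, -5.06261694e+01, -2.91508716e+01, -1.71964102e-04,
        3.33693824e-03, -1.10193650e-05]), 'position': array([0.17487102, 0.52121281, 0.23089876]), 'eef_rot': array([ 1.61190432e-01,  9.86923231e-01, -4.11108741e-04, -1.12750367e-04]), 'ft_force': array([-1.19737304, -1.18714788,  0.52772039]), 'moment': array([ 0.02230495,  0.00609493, -0.00236694]), 'width': 0.08524772288758325}
```

View pics/scene0.png

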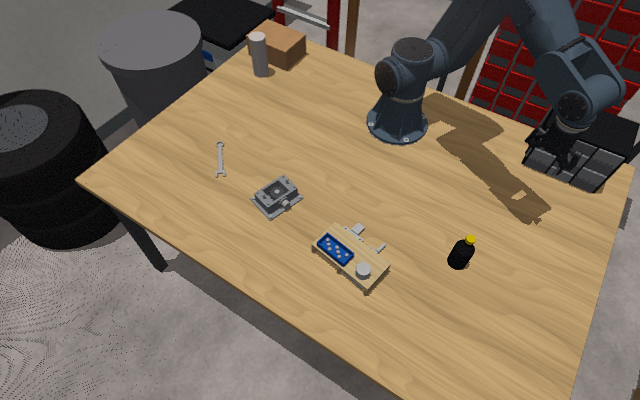

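View pics/side0.png

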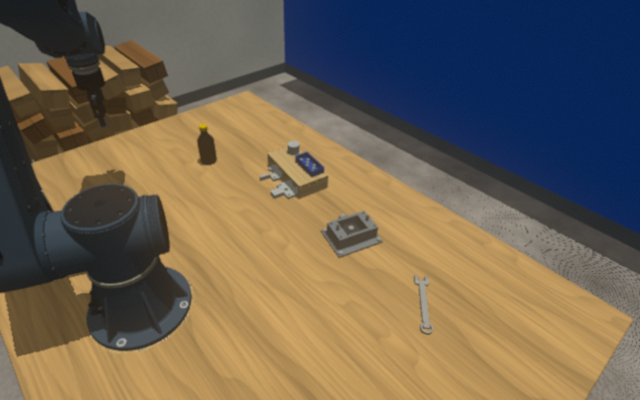

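The scene view shows the case at about (276,197), the rack at (350,257) with lugs at (357,229) and (378,247), the bottle at (460,253) and the wrench at (220,160). In the side view, the rack mouth faces the robot with lugs at (270,175) and (282,192), and the case is at (351,232).

Run:
```python
from h import *
sc=grab('scene');sd=grab('side')
print('lugs',plane(sc,[[357,229],[378,247]],.012)[:,:2].round(3).tolist(),plane(sd,[[266,176],[279,193]],.012)[:,:2].round(3).tolist())
print('case',plane(sc,[[276,191]],.052).round(3),plane(sd,[[351,227]],.052).round(3))
print('rack roof scene L,bottom,right,top?',plane(sc,[[312,249],[368,290],[389,264],[335,228]],.056)[:,:2].round(3).tolist())
print('bottle',plane(sc,[[458,266]],0).round(3),'wrench',plane(sc,[[221,144],[221,174]],0).round(3))
a=cv2.resize(sc['color'][165:305,230:400],None,fx=4,fy=4,interpolation=3)
b=cv2.resize(sd['color'][130:265,240:400],None,fx=3.7,fy=3.7,interpolation=3)
cv2.imwrite('pics/a.png',a[...,::-1]);cv2.imwrite('pics/b.png',b[...,::-1])
```

```text
lugs [[0.539, 0.125], [0.561, 0.216]] [[0.562, 0.222], [0.538, 0.117]]
case [[ 0.584 -0.176  0.052]] [[ 0.572 -0.184  0.052]]
rack roof scene L,bottom,right,top? [[0.706, 0.055], [0.728, 0.267], [0.619, 0.279], [0.601, 0.074]]
bottle [[0.474 0.459 0.   ]] wrench [[ 0.489 -0.52   0.   ]
 [ 0.604 -0.42   0.   ]]
```

View pics/b.png

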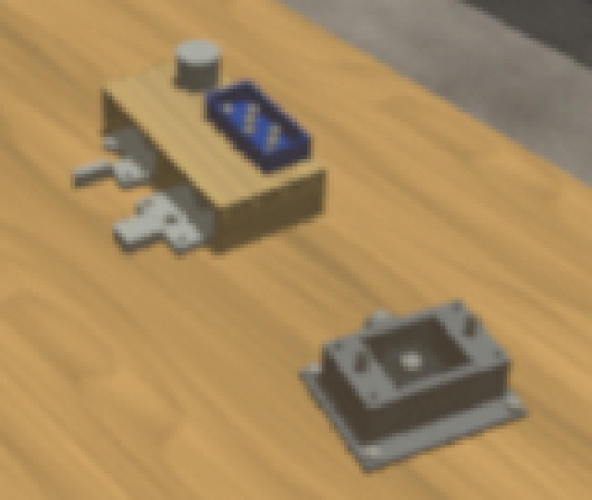

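The crop clearly shows the sound cover in the bay nearer the case: its lug is full width at (140,230). The broken one is at (95,175). Next I'll bring the wrist camera over the scene.

apply_moves(plan=[[[0, 0, 0, -0.03, -0.018, 0, 0.0854], [0, 0, 0, -0.034, -0.0206, 0, 0.0854], [0, 0, 0, -0.034, -0.0206, 0, 0.0854], [0, 0, 0, -0.034, -0.0206, 0, 0.0854], [0, 0, 0, -0.034, -0.0206, 0, 0.0854], [0, 0, 0, -0.034, -0.0206, 0, 0.0854], [0, 0, 0, -0.034, -0.0206, 0, 0.0854], [0, 0, 0, -0.034, -0.0206, 0, 0.0854], [0, 0, 0, -0.034, -0.0206, 0, 0.0854], [0, 0, 0, -0.034, -0.0206, 0, 0.0854], [0, 0, 0, -0.034, -0.0206, 0, 0.0854], [0, 0, 0, -0.034, -0.0206, 0, 0.0854]]])

```text
t: 1.25
position: [0.4811, 0.1592, 0.2314]
eef_rot: [0.161, 0.987, 0.0, 0.0]
ft_force: [1.6, 0.6, -0.4]
width: 0.0852
```

apply_moves(plan=[[[0, 0, -0.07, -0.033, -0.02, 0, 0.0854], [0, 0, -0.07, -0.033, -0.02, 0, 0.06], [0, 0, -0.07, 0, 0, 0, 0.06], [0, 0, 0, 0, 0, 0, 0.06], [0, 0, 0, 0, 0, 0, 0.06]]])

```text
t: 1.67
position: [0.5316, 0.1039, 0.231]
eef_rot: [0.058, 0.998, 0.0, -0.0]
ft_force: [-0.9, 0.2, -0.7]
width: 0.0597
```

Run:
```python
from h import *
im=grab('wrist','w1.png'); s=read_state(); print(s['t'],s['position'],s['eef_rot'],s['width'])
```

```text
1.7167 [0.53144205 0.10437828 0.23117213] [ 5.78389728e-02  9.98325888e-01  3.14286294e-05 -2.72916773e-04] 0.05996885387083353
```

View pics/w1.png

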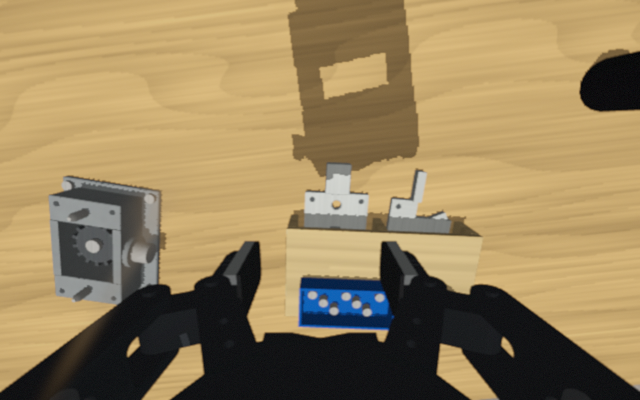

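The wrist view shows the sound lug at about (339,177), its pin hole at (336,204), and the plate's front edge along v≈193. The broken cover is to its right, and the case is at (90,240) with pins at about (75,215) and (82,293). Next I'll measure the lug and hole.

Run:
```python
from h import *
im=grab('wrist'); c=im['color']; s=read_state()
hsv=cv2.cvtColor(c,cv2.COLOR_RGB2HSV); m=((hsv[...,1]<50)&(hsv[...,2]>120)).astype(np.uint8)
for v in range(160,222,3): 
    x=np.where(m[v,295:375])[0]+295; print(v,(x.min(),x.max(),len(x)) if len(x) else 0)
lug=plane(im,[[327.5,163.5],[350.5,163.5]],.016);print('lugfront',lug[:,:2].round(4).tolist())
# plate front edge corners & hole
h=(~m.astype(bool)).astype(np.uint8)[194:214,325:348]; n,l,st,ce=cv2.connectedComponentsWithStats(h); print(st.tolist(),(ce+[325,194]).round(1).tolist())
yaw=R.from_quat(s['eef_rot']).as_matrix()[:,1]; print('tool y',yaw)
big=cv2.resize(c[155:220,290:440],None,fx=5,fy=5,interpolation=3);b2=cv2.resize(c[170:310,40:170],None,fx=4,fy=4,interpolation=3)[:,:]
o=np.zeros((560,800,3),np.uint8);o[:325,:750]=big;cv2.imwrite('pics/c.png',o[:330,:,::-1])
```

```text
160 0
163 0
166 (np.int64(327), np.int64(350), 24)
169 (np.int64(327), np.int64(350), 24)
172 (np.int64(327), np.int64(349), 23)
175 (np.int64(327), np.int64(349), 23)
178 (np.int64(326), np.int64(349), 24)
181 (np.int64(325), np.int64(349), 25)
184 (np.int64(325), np.int64(349), 25)
187 (np.int64(325), np.int64(349), 25)
190 (np.int64(325), np.int64(349), 25)
193 (np.int64(305), np.int64(350), 46)
196 (np.int64(305), np.int64(368), 64)
199 (np.int64(304), np.int64(367), 61)
202 (np.int64(304), np.int64(367), 53)
205 (np.int64(304), np.int64(367), 56)
208 (np.int64(304), np.int64(366), 59)
211 (np.int64(304), np.int64(366), 63)
214 (np.int64(304), np.int64(366), 63)
217 (np.int64(304), np.int64(365), 62)
220 (np.int64(304), np.int64(365), 62)
lugfront [[0.5155, 0.1165], [0.5187, 0.1441]]
[[0, 0, 23, 20, 405], [7, 7, 8, 8, 55]] [[336.1, 203.4], [335.6, 204.3]]
tool y [1.14639778e-01 9.93407128e-01 1.58953695e-05]
```

View pics/c.png

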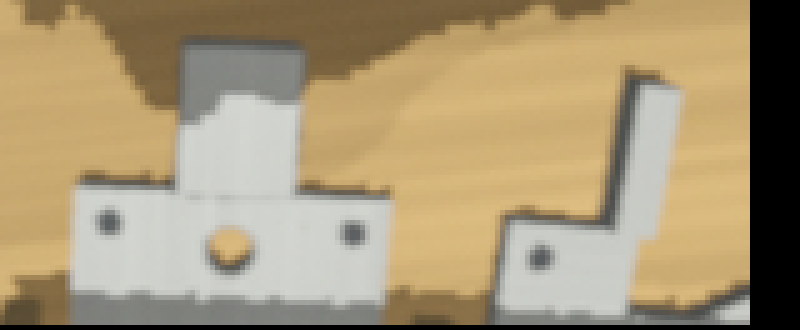

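Lug corners in full-image pixels are (326.4,163.6) and (350.8,164.4), plate corners (305.6,191.6) and (368.2,194), and the hole is at (336.2,204.4).

Run:
```python
from h import *
im=grab('wrist'); s=read_state()
L=plane(im,[[326.4,163.6],[350.8,164.4]],.016)[:,:2];P=plane(im,[[305.6,191.6],[368.2,194]],.010)[:,:2];H=plane(im,[[336.2,204.4]],.010)[0,:2]
for n,A in(('lug',L),('plate',P)):
    d=A[1]-A[0];print(n,A.round(4).tolist(),np.linalg.norm(d),'yaw',np.arctan2(-d[0],d[1]))
d=H-L.mean(0);print('hole',H,'lugfront->hole',np.linalg.norm(d),'yaw',np.arctan2(d[1],d[0]))
a=np.arctan2(-(P[1]-P[0])[0],(P[1]-P[0])[1]); c=L.mean(0)+.019*np.array([np.cos(a),np.sin(a)]);print('lug centre',c)
Rm=R.from_quat(s['eef_rot']).as_matrix(); print('tool yaw(y)',np.arctan2(-Rm[0,1],Rm[1,1]),'shift tool',Rm.T@(np.r_[c,.005]-s['position']),s['position'])
```

```text
lug [[0.5154, 0.1154], [0.5198, 0.1446]] 0.029498191713172507 yaw -0.14750793897348038
plate [[0.5483, 0.0856], [0.5604, 0.1636]] 0.07897051201300015 yaw -0.15413070435084392
hole [0.56931913 0.12216953] lugfront->hole 0.0523152615638485 yaw -0.1497873040639118
lug centre [0.53636441 0.12705952]
tool yaw(y) -0.114225739553642 shift tool [-0.00239492  0.02278134  0.22638168] [0.53140925 0.10469538 0.23138172]
```

apply_moves(plan=[[[0, 0, 0, -0.0024, 0.0228, 0.015, 0.06], [0, 0, 0.037, 0, 0, 0.03, 0.06], [0, 0, 0, 0, 0, 0.038, 0.06], [0, 0, 0, 0, 0, 0.038, 0.06], [0, 0, 0, 0, 0, 0.035, 0.06], [0, 0, 0, 0, 0, 0.03, 0.06], [0, 0, 0, 0, 0, 0.02, 0.06], [0, 0, 0, 0, 0, 0.012, 0.06], [0, 0, 0, 0, 0, 0.008, 0.06], [0, 0, 0, 0, 0, 0, 0.06]]])

```text
t: 2.65
position: [0.5365, 0.1266, 0.0046]
eef_rot: [0.075, 0.997, -0.0, -0.001]
ft_force: [0.8, -0.3, 0.2]
width: 0.0601
```

apply_moves(plan=[[[0, 0, 0, 0, 0, 0, 0.0], [0, 0, 0, 0, 0, 0, 0.0], [0, 0, 0, 0, 0, 0, 0.0], [0, 0, 0, 0, 0, 0, 0.0], [0, 0, 0, 0, 0, 0, 0.0], [0, 0, 0, 0, 0, 0, 0.0]]], grip_force=40)

```text
t: 3.15
position: [0.5378, 0.1264, 0.0069]
eef_rot: [0.076, 0.997, 0.0, 0.001]
ft_force: [-0.3, 0.1, 6.7]
width: 0.0285
```

Lug gripped at 28.5 mm. I'll ease off the bench contact slightly and draw the cover out along tool +x.

apply_moves(plan=[[[0, 0, 0, 0.004, 0, -0.0025, 0.0], [0, 0, 0, 0.01, 0, 0, 0.0], [0, 0, 0, 0.016, 0, 0, 0.0], [0, 0, 0, 0.018, 0, 0, 0.0], [0, 0, 0, 0.018, 0, 0, 0.0], [0, 0, 0, 0.018, 0, 0, 0.0], [0, 0, 0, 0.018, 0, 0, 0.0], [0, 0, 0, 0.018, 0, 0, 0.0], [0, 0, 0, 0.018, 0, 0, 0.0], [0, 0, 0, 0.012, 0, 0, 0.0], [0, 0, 0, 0.006, 0, 0, 0.0], [0, 0, 0, 0, 0, 0, 0.0]]])

```text
t: 4.15
position: [0.3812, 0.1498, 0.008]
eef_rot: [0.075, 0.997, -0.0, -0.001]
ft_force: [-0.4, 0.4, -1.7]
width: 0.0291
```

Run:
```python
from h import *
im=grab('wrist'); s=read_state(); print(s['position'],s['width'],s['ft_force'])
sd=grab('side')
a=cv2.resize(im['color'],(480,300)); b=cv2.resize(sd['color'][130:265,200:400],None,fx=2.2,fy=2.2)
o=np.zeros((600,480,3),np.uint8);o[:300]=a;o[300:300+b.shape[0],:b.shape[1]]=b
cv2.imwrite('pics/d.png',o[...,::-1])
```

```text
[0.38237652 0.14977402 0.0080333 ] 0.028749059201039245 [-0.05943207  0.53362141 -2.36976295]
```

View pics/d.png

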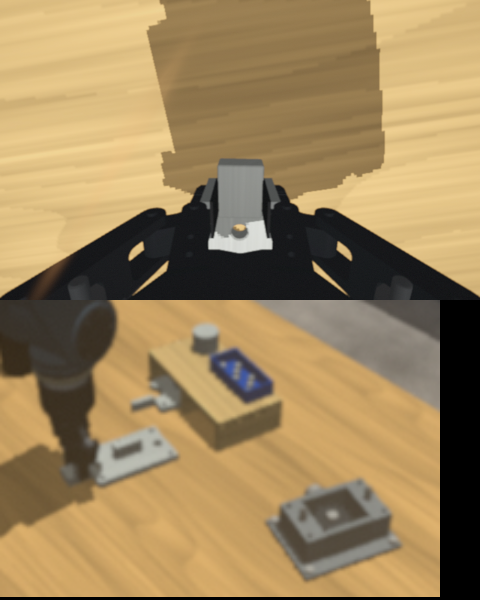

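The cover is out: side view shows it fully clear of the rack, with the broken one still in place. I'll release, rise, and look from above.

apply_moves(plan=[[[0, 0, 0, 0, 0, 0.001, 0.0], [0, 0, 0, 0, 0, 0, 0.06], [0, 0, 0, 0, 0, 0, 0.06], [0, 0, 0, 0, 0, 0, 0.06], [0, 0, 0, 0, 0, 0, 0.06], [0, 0, 0, 0, 0, 0, 0.06], [0, 0, 0, 0, 0, 0, 0.06], [0, 0, 0, 0, 0, -0.02, 0.06], [0, 0, 0, 0, 0, -0.035, 0.06], [0, 0, 0, 0, 0, -0.035, 0.06], [0, 0, 0, -0.02, 0, -0.035, 0.06], [0, 0, 0, -0.02, 0, -0.03, 0.06]]])

```text
t: 5.25
position: [0.4223, 0.1437, 0.1644]
eef_rot: [0.075, 0.997, 0.0, 0.0]
ft_force: [0.7, -0.0, -0.3]
width: 0.0601
```

apply_moves(plan=[[[0, 0, 0, -0.02, 0, -0.02, 0.06], [0, 0, 0, -0.02, 0, -0.01, 0.06], [0, 0, 0, 0, 0, 0, 0.06], [0, 0, 0, 0, 0, 0, 0.06]]])

```text
t: 5.58
position: [0.462, 0.1375, 0.1918]
eef_rot: [0.076, 0.997, 0.0, 0.0]
ft_force: [0.8, -0.1, -1.3]
width: 0.0602
```

Run:
```python
from h import *
im=grab('wrist'); s=read_state(); print(s['t'],s['position'],s['width'],s['ft_force'])
np.savez('f.npz',**{k:np.array(v) for k,v in im.items()})
c=im['color'];hsv=cv2.cvtColor(c,cv2.COLOR_RGB2HSV);m=((hsv[...,1]<50)&(hsv[...,2]>90)).astype(np.uint8)
n,l,st,ce=cv2.connectedComponentsWithStats(m)
for i in range(1,n):
    if st[i,4]>150: print(st[i].tolist(),ce[i].round(1).tolist())
cv2.imwrite('pics/e.png',cv2.resize(c[130:400,160:480],None,fx=2.2,fy=2.2,interpolation=3)[...,::-1])
```

```text
5.6333 [0.46099127 0.13756834 0.19108064] 0.06030336465983113 [-0.21061847  0.59370659  0.54331869]
[282, 87, 76, 154, 9157] [319.0, 172.5]
[31, 252, 104, 48, 1080] [96.6, 270.0]
[373, 263, 14, 40, 272] [378.6, 288.2]
[15, 280, 78, 90, 2333] [49.2, 307.2]
[57, 320, 16, 14, 173] [64.2, 326.7]
```

View pics/e.png

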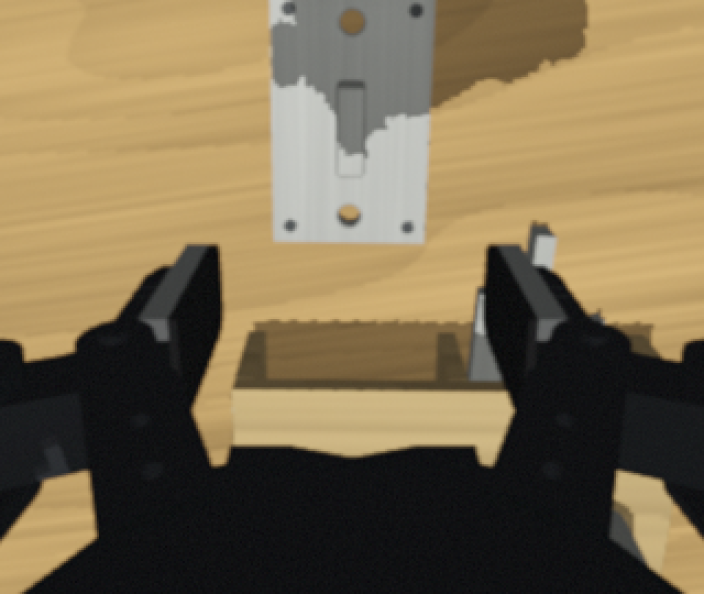

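The wrist view shows the released cover with its holes at full-image pixels (319.5,140) and (318.2,227.9), and the rib between them. Next I'll compute the cover pose.

```bash
cat >> h.py <<'E'
def circ(im,uv,r=9,nb=None):
    "centre of the hole rim near uv: ellipse fit to the strongest radial edge"
    g=cv2.GaussianBlur(cv2.cvtColor(im['color'],cv2.COLOR_RGB2Lab),(0,0),.8).astype(np.float32)
    pts=[]
    for a in np.linspace(0,2*np.pi,48,endpoint=False):
        rr=np.arange(r*.55,r*1.5,.2); x=(uv[0]+rr*np.cos(a)).astype(np.float32)[None];y=(uv[1]+rr*np.sin(a)).astype(np.float32)[None]
        p=cv2.remap(g,x,y,1)[0]; e=np.linalg.norm(np.diff(p,axis=0),axis=1); k=e.argmax(); pts.append([x[0,k],y[0,k]])
    return cv2.fitEllipse(np.array(pts,np.float32))
E
python3 - <<'E'
from h import *
im=dict(np.load('f.npz')); s=read_state()
for u in ([319.5,140],[318.2,227.9]): print(circ(im,u,6))
uv=np.array([[319.5,140],[318.2,227.9]]); P=plane(im,uv,.010)[:,:2]; d=P[1]-P[0]
print(P.round(4).tolist(),np.linalg.norm(d),'yaw',np.arctan2(d[1],d[0]),'mid',P.mean(0))
uv2=np.array([circ(im,u,6)[0] for u in uv]);P=plane(im,uv2,.010)[:,:2]; d=P[1]-P[0]
print(P.round(4).tolist(),np.linalg.norm(d),'yaw',np.arctan2(d[1],d[0]),'mid',P.mean(0))
e=(lambda x,y:[160+x/2.2,130+y/2.2]); B=plane(im,[e(274,241),e(425,243)],.010)[:,:2]; print('rear edge',B,np.linalg.norm(B[1]-B[0]),np.arctan2(-(B[1]-B[0])[0],(B[1]-B[0])[1]),B.mean(0)-.065*np.array([np.cos(-.15),np.sin(-.15)]))
rb=plane(im,[e(337,82),e(364,82),e(336,177),e(363,177)],.034)[:,:2];print('rib mid',rb.mean(0),rb)
c=im['color'];hsv=cv2.cvtColor(c,cv2.COLOR_RGB2HSV);m=((hsv[...,1]<50)&(hsv[...,2]>90))
L=plane(im,[[np.where(m[93:108,290:345].any(0))[0].min()+290,100],[np.where(m[93:108,290:345].any(0))[0].max()+291,100]],.016);print('lug',L)
Rm=R.from_quat(s['eef_rot']).as_matrix();print('tool yaw',np.arctan2(-Rm[0,1],Rm[1,1]))
q=Rm.T@(np.r_[P.mean(0),.012]-s['position']);print('shift',q)
E
```

```text
((319.6136474609375, 139.69613647460938), (11.677655220031738, 11.893777847290039), 146.9652557373047)
((318.1589660644531, 227.37100219726562), (9.608396530151367, 10.540242195129395), 111.0776596069336)
[[0.4158, 0.1452], [0.5144, 0.1286]] 0.0999336469865759 yaw -0.16670845164819845 mid [0.46508437 0.13689556]
[[0.4155, 0.1454], [0.5137, 0.1287]] 0.09960515048043775 yaw -0.1684511095970867 mid [0.46461077 0.13700583]
rear edge [[0.52271906 0.08738976]
 [0.53600385 0.16681601]] 0.08052958622735198 -0.16572532347071323 [0.46509134 0.13681636]
rib mid [0.46389827 0.13742379] [[0.4403545  0.13495803]
 [0.44223517 0.1472902 ]
 [0.48552337 0.12731267]
 [0.48748006 0.14013428]]
lug [[0.37398389 0.13769359 0.016     ]
 [0.37857885 0.16785601 0.016     ]]
tool yaw -0.1510610666900069
shift [-3.91071941e-03  6.52161923e-05  1.79075392e-01]
```

apply_moves(plan=[[[0, 0, 0.016, 0.004, 0, 0.015, 0.06], [0, 0, 0, 0, 0, 0.03, 0.06], [0, 0, 0, 0, 0, 0.035, 0.06], [0, 0, 0, 0, 0, 0.035, 0.06], [0, 0, 0, 0, 0, 0.03, 0.06], [0, 0, 0, 0, 0, 0.02, 0.06], [0, 0, 0, 0, 0, 0.01, 0.06], [0, 0, 0, 0, 0, 0, 0.06]]])

```text
t: 6.3
position: [0.4557, 0.1381, 0.0148]
eef_rot: [0.083, 0.997, -0.001, -0.002]
ft_force: [-0.6, -1.1, -0.6]
width: 0.0599
```

apply_moves(plan=[[[0, 0, 0, 0, 0, 0, 0.0], [0, 0, 0, 0, 0, 0, 0.0], [0, 0, 0, 0, 0, 0, 0.0], [0, 0, 0, 0, 0, 0, 0.0], [0, 0, 0, 0, 0, 0, 0.0], [0, 0, 0, 0, 0, 0, 0.0], [0, 0, 0, 0, 0, 0, 0.0], [0, 0, 0, 0, 0, 0, 0.0]]], grip_force=70)

```text
t: 6.97
position: [0.4585, 0.1384, 0.0181]
eef_rot: [0.083, 0.997, 0.0, 0.001]
ft_force: [-2.7, -0.3, 10.7]
width: 0.0123
```

apply_moves(plan=[[[0, 0, 0, 0, 0, -0.004, 0.0], [0, 0, 0, 0, 0, -0.008, 0.0], [0, 0, 0, 0, 0, -0.015, 0.0], [0, 0, 0, 0, 0, -0.025, 0.0], [0, 0, 0, 0, 0, -0.03, 0.0], [0, 0, 0, -0.01, -0.015, -0.03, 0.0], [0, 0, 0, -0.015, -0.025, -0.025, 0.0], [0, 0, 0, -0.015, -0.025, -0.025, 0.0], [0, 0, 0, -0.015, -0.025, -0.015, 0.0], [0, 0, 0, -0.0076, -0.011, 0, 0.0], [0, 0, 0, 0, 0, 0, 0.0], [0, 0, 0, 0, 0, 0, 0.0]]])

```text
t: 7.97
position: [0.5022, 0.0282, 0.1932]
eef_rot: [0.084, 0.996, 0.0, -0.001]
ft_force: [0.2, 1.3, -3.2]
width: 0.0117
```

Run:
```python
from h import *
im=grab('wrist'); s=read_state(); print(s['t'],s['position'],s['eef_rot'],s['width'],s['ft_force'],s['moment'])
np.savez('g.npz',**{k:np.array(v) for k,v in im.items()})
c=im['color'];cv2.imwrite('pics/g.png',cv2.resize(c[:, :400],None,fx=1.5,fy=1.5,interpolation=3)[...,::-1])
```

```text
8.0167 [0.50186742 0.02881432 0.19294883] [ 8.34722057e-02  9.96509585e-01  8.62663001e-05 -1.01537767e-03] 0.012437082321938886 [-0.53221224  0.45418194 -2.60744452] [-0.00642153  0.00770762  0.01667847]
```

View pics/g.png

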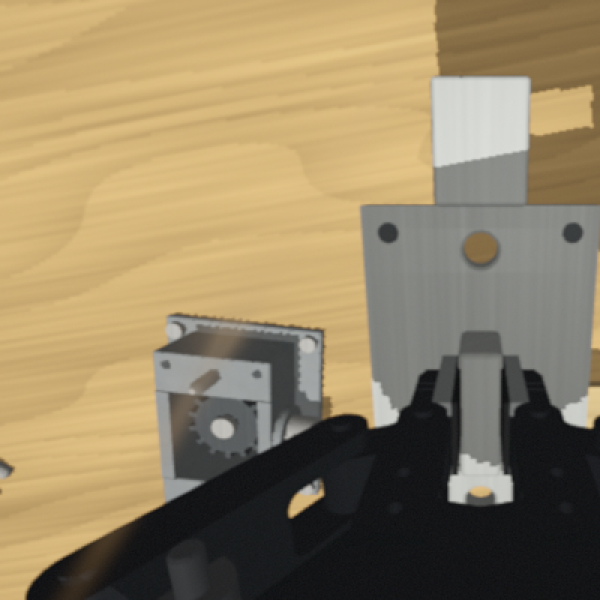

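The cover is held firmly and level. The lug hole is at (320,165), the far hole at (321,329), and the case at about (145,265), half hidden by a finger. I'll move forward so both pins are in view.

apply_moves(plan=[[[0, 0, 0, -0.01, 0, 0, 0.0], [0, 0, 0, -0.02, 0, 0, 0.0], [0, 0, 0, -0.025, 0, 0, 0.0], [0, 0, 0, -0.025, 0, 0, 0.0], [0, 0, 0, -0.02, 0, 0, 0.0], [0, 0, 0, -0.01, 0, 0, 0.0], [0, 0, 0, 0, 0, 0, 0.0], [0, 0, 0, 0, 0, 0, 0.0], [0, 0, 0, 0, 0, 0, 0.0]]])

```text
t: 8.77
position: [0.6105, 0.0108, 0.1932]
eef_rot: [0.083, 0.997, 0.0, -0.001]
ft_force: [-0.3, -0.4, -4.0]
width: 0.0124
```

Run:
```python
from h import *
im=grab('wrist'); s=read_state(); print(s['t'],s['position'],s['eef_rot'],s['width'],s['ft_force'],s['moment'])
np.savez('g.npz',**{k:np.array(v) for k,v in im.items()})
c=im['color'];a=cv2.resize(c[60:260,70:250],None,fx=3,fy=3,interpolation=3);print(a.shape);cv2.imwrite('pics/i.png',a[...,::-1])
```

```text
8.8167 [0.6105608  0.01063259 0.19345455] [ 8.29470168e-02  9.96553816e-01  9.07404285e-06 -5.32213217e-04] 0.012333784930257528 [ 0.21759726 -0.15069926 -3.48139645] [0.00040453 0.00998643 0.00627271]
(600, 540, 3)
```

View pics/i.png

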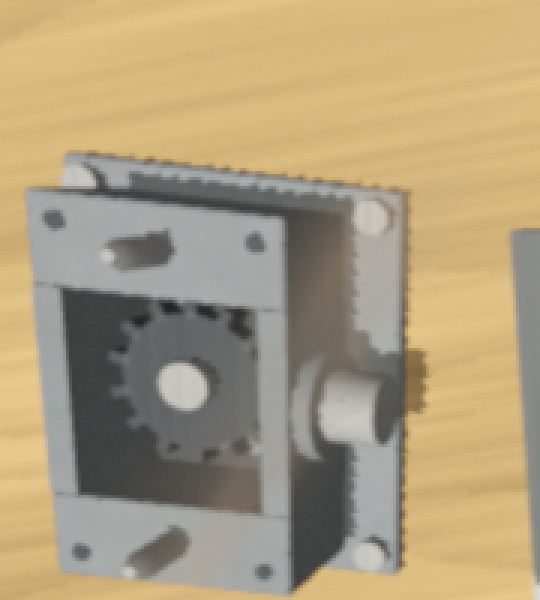

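Both pins are visible: tips at full-image pixels (106,145.7) and (113.3,251), and the top-face corners are clear. I'll compute the case pose and where the held cover's holes are.

Run:
```python
from h import *
im=dict(np.load('g.npz')); s=read_state()
f=lambda l:[[70+x/3,60+y/3] for x,y in l]
C=plane(im,f([(28,188),(285,216),(292,594),(62,570)]),.052)[:,:2]; T=plane(im,f([(108,257),(130,573)]),.074)[:,:2]
yaw=lambda d:np.arctan2(d[1],d[0])
print('corners',C.round(4).tolist(),'mid',C.mean(0),'yaws',yaw(C[3]-C[0]),yaw(C[2]-C[1]),yaw(C[1]-C[0])-np.pi/2,'len',[np.linalg.norm(C[i]-C[i-1]).round(4) for i in range(4)])
print('tips',T.round(4).tolist(),'mid',T.mean(0),yaw(T[1]-T[0]),np.linalg.norm(T[1]-T[0]))
# held cover: underside height = TCP z - .0155 ; holes in plate top plane
for u in ([320,165.3],[320.7,329]): print(u,circ(im,u,11))
for zo in (.012,.016,.018):
  zt=s['position'][2]-zo+.010
  H=plane(im,[circ(im,[320,165.3],11)[0],[320.7,328.5]],zt)[:,:2]; print(zo,H.round(4).tolist(),'len',np.linalg.norm(H[1]-H[0]),yaw(H[1]-H[0]),'mid-TCP',H.mean(0)-s['position'][:2])
Rm=R.from_quat(s['eef_rot']).as_matrix();print('tool yaw',np.arctan2(-Rm[0,1],Rm[1,1]),'tilt',Rm[:,2],s['position'])
```

```text
corners [[0.5097, -0.197], [0.531, -0.1212], [0.6548, -0.1571], [0.6329, -0.2329]] mid [ 0.58209355 -0.17706613] yaws -0.28358686321908233 -0.2818785566122527 -0.27347975647259304 len [np.float64(0.1284), np.float64(0.0787), np.float64(0.1289), np.float64(0.0789)]
tips [[0.5348, -0.1643], [0.6308, -0.1921]] mid [ 0.58281608 -0.17816983] -0.28187929872567663 0.09995909079287243
[320, 165.3] ((320.12738037109375, 165.1888885498047), (22.02324676513672, 25.93155288696289), 82.82843017578125)
[320.7, 329] ((320.328369140625, 330.6200866699219), (13.98523998260498, 26.28679656982422), 91.39008331298828)
0.012 [[0.5663, 0.0193], [0.6583, 0.0042]] len 0.0932212574575248 -0.16207431206679968 mid-TCP [0.00176465 0.00111143]
0.016 [[0.5669, 0.0192], [0.6614, 0.0037]] len 0.09579939914396549 -0.16207431206679973 mid-TCP [0.00358373 0.00081637]
0.018 [[0.5671, 0.0191], [0.663, 0.0035]] len 0.09708846998718576 -0.16207431206679984 mid-TCP [0.00449327 0.00066884]
tool yaw -0.16608484225149775 tilt [-1.05925290e-03  1.06376541e-04 -9.99999433e-01] [0.6105608  0.01063259 0.19345455]
```

Run:
```python
from h import *
im=dict(np.load('g.npz')); s=read_state(); c=im['color']
hsv=cv2.cvtColor(c,cv2.COLOR_RGB2HSV);m=((hsv[...,1]<60)&(hsv[...,2]>70))
def run(v): 
    x=np.where(m[v,225:415])[0]+225; return x.min(),x.max()+1
for v in (52,60,80,100,120,130,134,137,140,144,150,165,180,200,220): print(v,run(v) if m[v,225:415].any() else 0,end=' ')
print()
col=m[:200,255];print('edge col255',np.where(col)[0][:3],'col385',np.where(m[:200,385])[0][:3],'lug top',np.where(m[:200,320])[0][:2])
for zo in (.014,.016,.018,.020,.022,.024):
  zt=s['position'][2]-zo+.010
  l,r=run(150); P=plane(im,[[l,150.5],[r,150.5]],zt);l2,r2=run(80);Q=plane(im,[[l2,80.5],[r2,80.5]],zt+.006)
  print(zo,np.linalg.norm(P[1]-P[0])*1e3,np.linalg.norm(Q[1]-Q[0])*1e3)
```

```text
52 (np.int64(287), np.int64(354)) 60 (np.int64(287), np.int64(354)) 80 (np.int64(288), np.int64(353)) 100 (np.int64(288), np.int64(353)) 120 (np.int64(289), np.int64(352)) 130 (np.int64(290), np.int64(352)) 134 (np.int64(290), np.int64(352)) 137 (np.int64(241), np.int64(401)) 140 (np.int64(240), np.int64(401)) 144 (np.int64(241), np.int64(401)) 150 (np.int64(241), np.int64(401)) 165 (np.int64(242), np.int64(399)) 180 (np.int64(243), np.int64(398)) 200 (np.int64(245), np.int64(396)) 220 (np.int64(246), np.int64(395)) 
edge col255 [137 138 139] col385 [136 137 138] lug top [50 51]
0.014 78.1819920464137 28.724470282560453
0.016 79.24835302752486 29.132972095557605
0.018 80.31471400863595 29.541473908554742
0.02 81.38107498974708 29.94997572155189
0.022 82.4474359708582 30.35847753454904
0.024 83.51379695196935 30.766979347546187
```

Run:
```python
from h import *
im=dict(np.load('g.npz')); s=read_state(); p=s['position']; Rm=R.from_quat(s['eef_rot']).as_matrix()
for zo in (.017,.018,.019):
  zt=p[2]-zo+.010
  for n,u,z,d in (('hole',circ(im,[320,165.3],11)[0],zt,.05),('plate',[320.7,136.5],zt,.065),('plate150',[321,150.5],zt,None),('lug',[320.5,50.5],zt+.006,.103)):
    q=Rm.T@(plane(im,[u],z)[0]-p); print(zo,n,'tool x mid' , None if d is None else round(q[0]-d,4),'y',round(q[1],4))
for mid in ([.5826,-.1777],):
  print('shift to case of TCP in tool axes:',Rm.T@(np.r_[mid,0]-np.r_[p[:2],0]))
print(p)
```

```text
0.017 hole tool x mid -0.0056 y 0.0012
0.017 plate tool x mid -0.0065 y 0.0015
0.017 plate150 tool x mid None y 0.0016
0.017 lug tool x mid -0.0072 y 0.0013
0.018 hole tool x mid -0.0058 y 0.0012
0.018 plate tool x mid -0.0065 y 0.0015
0.018 plate150 tool x mid None y 0.0016
0.018 lug tool x mid -0.007 y 0.0013
0.019 hole tool x mid -0.0059 y 0.0012
0.019 plate tool x mid -0.0066 y 0.0015
0.019 plate150 tool x mid None y 0.0016
0.019 lug tool x mid -0.0068 y 0.0013
shift to case of TCP in tool axes: [-3.55954948e-03 -1.90363602e-01  9.58338872e-06]
[0.6105608  0.01063259 0.19345455]
```

apply_moves(plan=[[[0, 0, 0, 0.001, -0.012, 0, 0.0], [0, 0, 0, 0.001, -0.022, 0, 0.0], [0, 0, 0, 0.001, -0.03, 0, 0.0], [0, 0, 0, 0, -0.035, 0, 0.0], [0, 0, 0, 0, -0.035, 0, 0.0], [0, 0, 0, 0, -0.03, 0, 0.0], [0, 0, 0.029, 0, -0.0169, 0, 0.0], [0, 0, 0.029, 0, -0.01, 0.01, 0.0], [0, 0, 0.029, 0, 0, 0.02, 0.0], [0, 0, 0.029, 0, 0, 0.02, 0.0], [0, 0, 0, 0, 0, 0.016, 0.0], [0, 0, 0, 0, 0, 0.01, 0.0]]])

```text
t: 9.82
position: [0.5751, -0.177, 0.1154]
eef_rot: [0.141, 0.99, 0.0, -0.001]
ft_force: [0.1, -0.4, -2.7]
width: 0.0123
```

apply_moves(plan=[[[0, 0, 0, 0, 0, 0, 0.0], [0, 0, 0, 0, 0, 0, 0.0], [0, 0, 0, 0, 0, 0, 0.0]]])

```text
t: 10.07
position: [0.5769, -0.1777, 0.1187]
eef_rot: [0.141, 0.99, -0.0, 0.001]
ft_force: [0.7, 0.5, -1.7]
width: 0.0125
```

Run:
```python
from h import *
im=grab('wrist'); s=read_state(); p=s['position'];Rm=R.from_quat(s['eef_rot']).as_matrix(); print(s['t'],p,s['width'],s['ft_force'],s['moment'],'yaw',np.arctan2(-Rm[0,1],Rm[1,1]),Rm[:,2])
np.savez('k.npz',**{k:np.array(v) for k,v in im.items()})
print('mid now',p+Rm@[-.0063,.0013,0])
sc=grab('scene');sd=grab('side')
o=np.zeros((600,800,3),np.uint8)
o[:300,:400]=cv2.resize(im['color'][120:270,220:420],None,fx=2,fy=2,interpolation=3)
q=cv2.resize(sd['color'][180:260,300:400],None,fx=4,fy=4,interpolation=3);o[:320,400:]=q
q=cv2.resize(sc['color'][150:220,220:320],None,fx=4,fy=4,interpolation=3);o[320:600,:400]=q
cv2.imwrite('pics/k.png',o[...,::-1])
```

```text
10.1167 [ 0.57691639 -0.17772711  0.11887194] 0.012382592654464609 [ 0.32142056  0.37318372 -2.4877641 ] [ 0.02903814 -0.00133526 -0.04903692] yaw -0.282562501889556 [ 1.63429058e-03 -6.32075006e-04 -9.99998465e-01]
mid now [ 0.58332901 -0.17823521  0.11888274]
```

View pics/k.png

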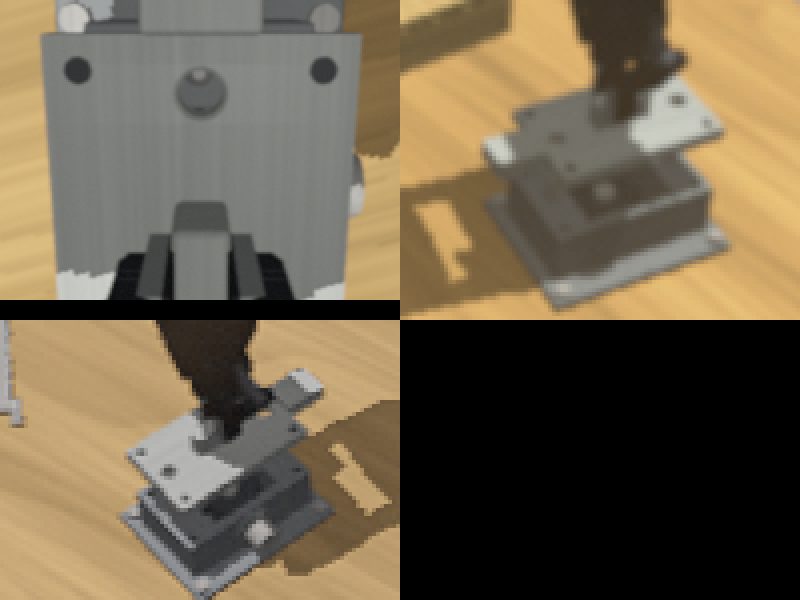

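The pin tip is visible through the lug hole at full-image pixel (319.5,157), with the rim centre at (321,166). I'll compare the two in one image.

Run:
```python
from h import *
im=dict(np.load('k.npz')); s=read_state(); p=s['position']; Rm=R.from_quat(s['eef_rot']).as_matrix()
c=circ(im,[321,166],13);print(c)
g=cv2.cvtColor(im['color'],cv2.COLOR_RGB2GRAY)[148:180,307:335]
b=(g>115).astype(np.uint8); n,l,st,ce=cv2.connectedComponentsWithStats(b);print([(st[i].tolist(),(ce[i]+[307,148]).round(1).tolist()) for i in range(1,n)])
for pt in ([319.5,157],):
  T=plane(im,[pt],.074)[0];H=plane(im,[c[0]],p[2]-.018+.01)[0];H2=plane(im,[[321,166]],p[2]-.008)[0]
  print('pin',T,'hole',H,H2,'pin-hole tool',(Rm.T@(T-H))[:2],(Rm.T@(T-H2))[:2])
print(p)
```

```text
((320.3382873535156, 166.2325897216797), (22.917917251586914, 25.987781524658203), 88.21202087402344)
[([0, 0, 28, 32, 312], [322.6, 156.5]), ([10, 7, 5, 5, 21], [319.0, 156.6]), ([0, 20, 9, 12, 39], [309.0, 175.8])]
pin [ 0.53464188 -0.16457802  0.074     ] hole [ 0.53524071 -0.16427025  0.11076277] [ 0.53522051 -0.16391359  0.11076277] pin-hole tool [ 0.0005495  -0.00045754] [ 0.00043062 -0.0007944 ]
[ 0.57682248 -0.17776731  0.11876277]
```

apply_moves(plan=[[[0, 0, 0, 0.0005, -0.0005, 0.004, 0.0], [0, 0, 0, 0, 0, 0.006, 0.0], [0, 0, 0, 0, 0, 0.006, 0.0], [0, 0, 0, 0, 0, 0.004, 0.0], [0, 0, 0, 0, 0, 0.003, 0.0], [0, 0, 0, 0, 0, 0.003, 0.0], [0, 0, 0, 0, 0, 0.003, 0.0], [0, 0, 0, 0, 0, 0.003, 0.0], [0, 0, 0, 0, 0, 0.002, 0.0], [0, 0, 0, 0, 0, 0, 0.0], [0, 0, 0, 0, 0, 0, 0.0]]])

```text
t: 11.13
position: [0.5757, -0.178, 0.0837]
eef_rot: [0.141, 0.99, 0.0, -0.0]
ft_force: [0.1, -0.2, -2.3]
width: 0.0122
```

apply_moves(plan=[[[0, 0, 0, 0, 0, 0.002, 0.0], [0, 0, 0, 0, 0, 0.002, 0.0], [0, 0, 0, 0, 0, 0.002, 0.0], [0, 0, 0, 0, 0, 0.002, 0.0], [0, 0, 0, 0, 0, 0.0015, 0.0], [0, 0, 0, 0, 0, 0.001, 0.0], [0, 0, 0, 0, 0, 0.001, 0.0], [0, 0, 0, 0, 0, 0, 0.0], [0, 0, 0, 0, 0, 0, 0.0]]])

```text
t: 11.88
position: [0.5758, -0.178, 0.0723]
eef_rot: [0.141, 0.99, -0.0, -0.0]
ft_force: [-0.0, 1.3, -1.8]
width: 0.0121
```

apply_moves(plan=[[[0, 0, 0, 0, 0, 0.001, 0.0], [0, 0, 0, 0, 0, 0.0005, 0.0], [0, 0, 0, 0, 0, 0.0005, 0.0], [0, 0, 0, 0, 0, 0, 0.0], [0, 0, 0, 0, 0, 0, 0.0]]])

```text
t: 12.3
position: [0.5758, -0.178, 0.0703]
eef_rot: [0.141, 0.99, -0.0, 0.0]
ft_force: [-1.0, 0.5, -2.4]
width: 0.012
```

apply_moves(plan=[[[0, 0, 0, 0, 0, 0.0005, 0.0], [0, 0, 0, 0, 0, 0.0005, 0.0], [0, 0, 0, 0, 0, 0.0005, 0.0], [0, 0, 0, 0, 0, 0, 0.0], [0, 0, 0, 0, 0, 0, 0.0]]])

```text
t: 12.72
position: [0.5758, -0.178, 0.0701]
eef_rot: [0.141, 0.99, -0.0, 0.0]
ft_force: [-7.1, 2.2, 13.1]
width: 0.0121
```

Contact at the expected height: TCP z 0.0701, 13 N. I'll ease off, let go, rise clear and check.

apply_moves(plan=[[[0, 0, 0, 0, 0, -0.001, 0.0], [0, 0, 0, 0, 0, 0, 0.05], [0, 0, 0, 0, 0, 0, 0.05], [0, 0, 0, 0, 0, 0, 0.05], [0, 0, 0, 0, 0, 0, 0.05], [0, 0, 0, 0, 0, 0, 0.05], [0, 0, 0, 0, 0, -0.01, 0.05], [0, 0, 0, 0, 0, -0.025, 0.05], [0, 0, 0, 0, 0, -0.035, 0.05], [0, 0, 0, 0, 0, -0.035, 0.05], [0, 0, 0, -0.02, 0, -0.03, 0.05], [0, 0, 0, -0.02, 0, -0.02, 0.05]]])

```text
t: 13.72
position: [0.615, -0.1894, 0.2297]
eef_rot: [0.141, 0.99, -0.001, 0.002]
ft_force: [0.1, 0.2, 0.9]
width: 0.0502
```

apply_moves(plan=[[[0, 0, 0, -0.02, 0, -0.01, 0.05], [0, 0, 0, 0, 0, 0, 0.05], [0, 0, 0, 0, 0, 0, 0.05], [0, 0, 0, 0, 0, 0, 0.05]]])

```text
t: 14.05
position: [0.6325, -0.1945, 0.2342]
eef_rot: [0.141, 0.99, 0.0, -0.001]
ft_force: [-0.6, -0.1, -0.7]
width: 0.0499
```

Run:
```python
from h import *
im=grab('wrist'); s=read_state(); p=s['position'];Rm=R.from_quat(s['eef_rot']).as_matrix(); print(s['t'],p,s['width'],s['ft_force'])
np.savez('m.npz',**{k:np.array(v) for k,v in im.items()})
sd=grab('side');sc=grab('scene')
cs=plane(im,[[0,0]],0);X=np.array([np.cos(-.282),np.sin(-.282)])
ex=proj(im,[[*(np.array([.5826,-.1777])+d*X),.062] for d in(-.05,.05)]);print('expected hole px',ex)
o=np.zeros((600,800,3),np.uint8)
w=im['color'][0:300,200:420];o[:600,:440]=cv2.resize(w,None,fx=2,fy=2,interpolation=3)
o[:300,440:]=cv2.resize(sd['color'][180:260,304:400],(360,300),interpolation=3);o[300:600,440:]=cv2.resize(sc['color'][110:280,210:414],(360,300),interpolation=3)
cv2.imwrite('pics/m.png',o[...,::-1])
```

```text
14.1 [ 0.6324204  -0.19442965  0.23411625] 0.049956776608298496 [-0.31615982 -0.45690747 -0.11135611]
expected hole px [[320.90292198  83.67331217]
 [320.87327508 182.67795974]]
```

View pics/m.png

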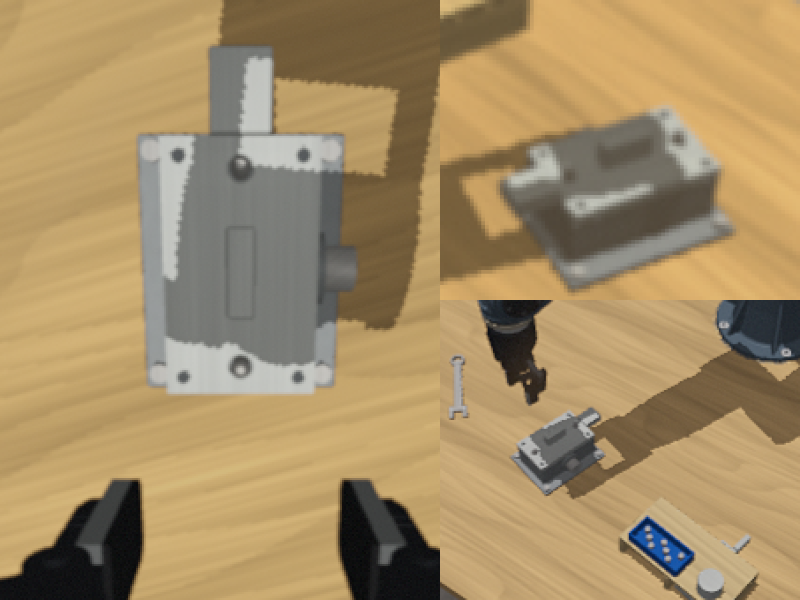

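The cover is seated: both pins show in the holes at (320,84) and (320,183), where (320.9,83.7) and (320.9,182.7) were expected. The side view shows no gap, and the gripper is clear.

```bash
python3 -c "
from station import order,read_state
print(order.hand_in(), read_state()['t'])"
```

```text
the job is handed in; nothing more can be done
the job is handed in; nothing more can be done
```

The sound cover is on the gear case, over both guide pins and released. I handed the job in about 14 s into the 56 s allowed; no verdict came back.

**What I did:** I gripped the sound cover by its lug and drew it about 155 mm out of the rack along the bench. I let go there, re-gripped it by the rib and lifted it. Sighting the pin through the lug hole, I trimmed by 0.5 mm and lowered in small steps. Contact came at the expected height with about 13 N, after which I eased off, opened the fingers and rose clear.

**Last checks:**
- **Position:** both holes show the pins within about 1 pixel of where they should be.
- **Seating:** the side view shows no gap under the cover, and the fingers touch nothing.
- **Other things:** in the last views the wrench and the broken cover look unmoved. The bottle was not in those views, but the arm never went near it.

**Small disagreements:**
- **Case centre:** estimates from the pin tips and from the case corners differed by about 1 mm.
- **Cover length position:** estimates of the held cover's position along its length differed by about 1 mm. The pin-through-hole check settled this to about 0.7 mm.
- **Finger contact:** closing the fingers pressed down with 7 to 11 N at each grasp, because the tips reach lower than I had assumed.

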